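# Snap the height-stop collar onto the packing jig's post

### The job

Pick up the tall flanged aluminium collar and slide it, flange down, onto the bare steel post of the packing jig, past the post's sprung ball, until the ball clicks out into the groove inside the collar. Stop at that click and let go, so that the ball holds the collar there. The ball is set to a different height for each job, so go by feel, guide the collar gently without forcing it against the post, and do not disturb the vials, the spacer ring or the knob standing about.

Things in the scene. Friction and masses are not known exactly. Their poses are not given: they have to be found in the camera images.
- collar_mid (a point): The collar: aluminium sleeve, 36 mm outer diameter, 56 mm tall, with one flange (48 mm diameter, 8 mm thick) at its lower end; stands loose on the table, flange down. This point: on its axis at half height (28 mm above the underside); z points away from the flange. Through bore 19.4 mm, opening to 25.4 mm at the flange end by a cone 5 mm deep. 0.12 to 0.2 kg. Grip across the sleeve, above the flange.
- post_top (a point): The top end, on the axis, of the jig's bare upright oiled steel post: 18 mm in diameter, narrowing to 12 mm over the top 5 mm, ending 150 mm above the table; foot 32 mm wide up to 28 mm. z up; x is the side where the ball looks out; y points to the jig's carton (from 65 mm off, 56 mm high) and presser column (from 195 mm off, 135 mm high).
- stop_ball (a joint): The sprung ball, 10 mm wide, in the post's side: how far it is pressed in (m). 0: fully out, 3.6 mm proud; about 0.0013 under the collar's plain bore; 0 again in its groove. Its height is unknown: centre 16 to 48 mm below the post's top. Pushing the collar over it takes about 7 to 15 N, then 1 to 5 N; at the click it pulls the collar in, and the groove's far edge resists again with 7 to 15 N.
- jig: The packing jig, fixed to the table: aluminium plate 140 x 290 x 16 mm with a small carton in its nest, a presser column (arm parked aside) and the post. Origin under the plate's centre; the post stands 100 mm from it towards -y of the jig.
- spacer: Bystander: a short plain aluminium ring, 36 mm in diameter, 22 mm tall, without flange. Origin under its centre.
- knob: Bystander: a black plastic mushroom knob, 44 mm in diameter, 34 mm tall. Origin under its centre.
- vial0: Bystander: a standing amber glass vial with brass cap, 26 mm in diameter, 75 mm tall. Origin under its centre.
- vial1: Bystander: a second such vial.
- vial2: Bystander: a third such vial.
- collar_groove (a point): The middle of the ring groove inside the collar's bore, on the axis, 30 mm above the collar's underside (2 mm above its half-height point). The groove is 28 mm in diameter and 10.5 mm wide along the axis; the ball of the post clicks out into it when this point is level with the ball. After the flange's mouth first meets the ball, the groove comes 24 to 30 mm further on.

How it is judged:
On the way:
1. the collar is threaded upright on the post, its bore pressing the ball in (value of joint stop_ball above 0.0008 m and horizontal distance between collar_mid and post_top below 0.005 m and z of collar_mid in the frame of post_top below 0.015 m and angle between collar_mid's own z axis and vertical below 0.15 rad), for 0.1 s.
At the end, for the whole second after the job is handed in: The collar stands released and at rest on the post, flange down, within 7 degrees of upright and 4 mm of the axis, its middle 15.5 to 52.5 mm below the post's top (around the ball, neither resting on it nor pushed below it), and the ball is out in the groove, pressed in by less than 0.6 mm (value of joint stop_ball below 0.0006 m and horizontal distance between collar_mid and post_top below 0.004 m and z of collar_mid in the frame of post_top between -0.0525 and -0.0155 m and angle between collar_mid's own z axis and vertical below 0.12 rad and linear speed of collar below 0.01 m/s); the robot touches nothing.
It fails at once if the collar is forced against the post or the jig with more than 30 N (contact force between collar and jig above 30 N).
It fails at once if the bare hand or arm pushes the jig with more than 15 N (contact force between any of the arm, the fingers and jig above 15 N).
It fails at once if a bystander (spacer, knob or vial) is moved by more than 20 mm (distance of any of spacer, knob, vial0, vial1, vial2 from where it was at the start of the episode above 0.02 m).
It also fails if it takes over 69 s, if anything falls off the work surface, if the arm or the gripper's body presses on something with over 40 N, if the wrist force passes 120 N, or if a joint passes its speed limit or range.

### The arm

A 6-joint arm with a two-finger parallel gripper is mounted at the origin on the work surface. World frame = base frame: x ahead of the robot, y to its left, z up, the work surface at z = 0. Lengths are in m, angles in rad, forces in N, time in s.
With the tool pointing down it reaches from about 0.375 to 0.9 m from the base axis. Payload 3.1 kg.
Tool frame: the origin (TCP) lies midway between the tips of the shut fingers; the grasp point (between the pads) lies 19 mm behind it; z points along the fingers, y is the line along which they close (so a half turn about z gives the same grasp; the last joint's range is limited). The gripper opens to 85 mm and grips with 20 to 120 N. Pads are 22 mm wide; open, the fingers measure 114 mm over their backs; the gripper's body (76 mm by 85 mm) begins 54 mm behind the grasp point. The pads swing forward as they close: fully open they stand 13 mm farther back than shut.
Start: joints at [-1.504, 0.527, 1.433, -0, 1.181, -0.178], TCP at [0.152, -0.606, 0.196] pointing down, gripper open.
Joint ranges: [-3.08, 3.08], [-0.75, 2.2], [0.22, 2.44], [-1.43, 4.57], [0, 2.65], [-2.85, 2.85]. Speed limits (rad/s): [2.79, 2.79, 3.14, 3.14, 3.14, 3.14].

### API

Orientations are given as a unit quaternion [x, y, z, w].
In Python, from station import manip gives the robot as it stands.
- The arm moves only by the tool step_arm, never from a script. Its argument "targets" is text: rows parted by semicolons, each of 4 numbers parted by spaces: the shift along the tool's x, y, z in mm, then the turn about the tool's z in degrees. A call has 1 to 12 rows; each row is the pose to reach, as a shift and turn from the pose commanded when the call began, along the tool's axes at that moment; what a row does not reach only later rows make up. A row lasts 1/10 s, in which the tool goes at most 50 mm and 8.59 degrees, less where a joint would pass 70% of its speed; a pose out of reach is approached as far as the arm can. A call with a gripper value outside its range is refused whole. "gripper" is the closure, from 0 (fully open) to 1 (shut), set as the call begins (left out, the last holds). The fingers move at their own pace and stop on an object; "squeeze" is the grip in N (left out, the last holds). Time passes only in rows, so rows that repeat a pose let the fingers close. It gives the time, the measured TCP pose, the force, the opening and the grip force at its end, in the units of the state.
- manip.sense(): the state, without advancing time (a new reading comes with each control period).
- manip.snapshot(name): name is "scene" or "side" or "wrist"; returns the picture (384x512x3 uint8, red, green, blue); there is no depth.
- manip.get_calibration(name): a dict with "fov_y" (degrees; the focal length in pixels is half the picture's height over the tangent of half this angle, whatever the lens; pixels are square), "cx", "cy" (the principal point, pixels), "extrinsics" (4x4, takes a point from camera to world coordinates); the wrist camera has in their place "tool_from_camera" (4x4, takes a point from camera to tool coordinates, whose origin is the TCP and whose axes are the flange's). Camera axes: x right, y down, z forward; pixel columns grow to the right and rows downward; lengths in m; the calibration is good to about 2 mm. The wrist camera is an equidistant fisheye: a pixel r from the principal point sees the ray r / f radians off the axis. A picture is of the moment at which its call begins: read the wrist's pose just before it. get_calibration takes no time and is no camera call.
- manip.sign_off(): hands the job in; it is judged then, once.
Trained networks look in the newest picture that a camera, given by its name, has taken for a name from the list of things; names that differ only in an ending like _2 or _b are one class to them, and where a whole thing is asked for, a point or a joint stands for the part that bears it (a point fixed in the world has none). Each returns a list of dicts, best first, with "p" (0 to 1); they miss things now and then, are a little off and sometimes report something else, mostly with a low value. They report only what shows in the picture. A call takes as long as a camera call.
- manip.recognise(camera, query): "position" ([column, row] in pixels, amid what is visible of it).
- manip.masks_of(camera, query): "pixels" (384x512 bool, what is visible of it) and "position" ([column, row] in pixels, amid what is visible of it).
- manip.mark_of(camera, query): "position" ([column, row] in pixels: a listed point, or the origin of a listed thing).
The state is a dict: "t": time; "q": joint angles; "qd": joint speeds; "tau": joint torques, N m; "tcp_pos": TCP position; "tool_rot": TCP orientation; "force": force on the tool from outside, world axes, zero at the start; "ft_torque": the same for the moment, N m; "finger_gap": opening from 0.0 (shut) to 1.0 (fully open); "gripper_force": force on a finger pad.
Only numpy, scipy, OpenCV 4.12 (cv2) and the standard library are available. Lean on these libraries where they do the work, as an engineer would, in place of code of your own. Each camera call takes 0.05 s, during which the arm holds its last target. There are 200 camera calls.

## Working session

There is one attempt and no reset: what is moved stays moved. The work goes in short steps, Python scripts to look and compute and a tool call to move; the robot and the scene stay as the last step left them, time stands still between calls to the robot, and variables do not carry over. Pictures are saved under pics/ and viewed, at most 10 in all, crops included, and the job is handed in when it is done.

Besides the shell and the picture viewer there is one more tool, called as a command line: name --argument value ..., lists and objects as JSON in quotes. step_arm: Moves the arm, as the interface text tells. Its arguments: {"type":"object","properties":{"targets":{"type":"string"},"gripper":{"type":"number"},"squeeze":{"type":"number"}},"required":["targets"]}

```bash
mkdir -p pics; cat > h.py <<'E'
import numpy as np, cv2
from station import manip
from scipy.spatial.transform import Rotation as R
def cam(name, s=None):
    c=manip.get_calibration(name); f=192/np.tan(np.radians(c['fov_y']/2))
    if name=='wrist':
        s=s or manip.sense(); T=np.eye(4); T[:3,:3]=R.from_quat(s['tool_rot']).as_matrix(); T[:3,3]=s['tcp_pos']
        return f,c['cx'],c['cy'],T@np.array(c['tool_from_camera']),True
    return f,c['cx'],c['cy'],np.array(c['extrinsics']),False
def ray(C,px):
    f,cx,cy,E,fish=C; d=np.array([px[0]-cx,px[1]-cy])/f
    if fish:
        r=np.linalg.norm(d); v=np.r_[d/r*np.sin(r),np.cos(r)] if r>0 else np.array([0,0,1.])
    else: v=np.r_[d,1]/np.linalg.norm(np.r_[d,1])
    return E[:3,3],E[:3,:3]@v
def atz(C,px,z):
    o,d=ray(C,px); return o+d*(z-o[2])/d[2]
def tri(rs):
    A=sum(np.eye(3)-np.outer(d,d) for o,d in rs); b=sum((np.eye(3)-np.outer(d,d))@o for o,d in rs)
    p=np.linalg.solve(A,b); return p,[np.linalg.norm((np.eye(3)-np.outer(d,d))@(p-o)) for o,d in rs]
def proj(C,p):
    f,cx,cy,E,fish=C; v=E[:3,:3].T@(np.asarray(p)-E[:3,3])
    if fish:
        r=np.hypot(*v[:2]); return np.array([cx,cy])+f*np.arctan2(r,v[2])*v[:2]/r
    return np.array([cx,cy])+f*v[:2]/v[2]
E
python3 - <<'E'
from h import *
s=manip.sense(); print(s['tcp_pos'],s['tool_rot'],s['force'])
ims=[];C={}
for n in ['scene','side','wrist']:
    C[n]=cam(n,manip.sense()); ims.append(manip.snapshot(n))
    for q in ['collar_mid','post_top','jig','spacer','knob','vial0']:
        r=manip.mark_of(n,q); print(n,q,[(np.round(x['position']).tolist(),round(x['p'],2)) for x in r[:4]])
for n in 'scene','side': print(n,C[n][3].round(2).tolist())
cv2.imwrite('pics/a.png',cv2.cvtColor(np.vstack([ims[0],ims[1]]),cv2.COLOR_RGB2BGR)[:, :][:768])
for n,i in zip('sdw',ims): cv2.imwrite(f'pics/{n}.png',cv2.cvtColor(i,cv2.COLOR_RGB2BGR))
E
```

```text
[ 0.1520663  -0.6054162   0.19453746] [ 9.92455478e-01  1.22600861e-01  6.08253675e-05 -1.07189243e-03] [ 0.0209066  -0.62184703 -0.41704488]
scene collar_mid [([270.0, 172.0], 0.58)]
scene post_top [([283.0, 189.0], 0.82), ([297.0, 250.0], 0.3)]
scene jig [([297.0, 251.0], 0.56)]
scene spacer [([239.0, 159.0], 0.5)]
scene knob [([226.0, 193.0], 0.51)]
scene vial0 [([250.0, 148.0], 0.69), ([186.0, 190.0], 0.63), ([211.0, 232.0], 0.49)]
side collar_mid [([238.0, 277.0], 0.94)]
side post_top [([222.0, 188.0], 0.93)]
side jig [([207.0, 204.0], 0.71)]
side spacer [([287.0, 308.0], 0.85)]
side knob [([292.0, 265.0], 0.58)]
side vial0 [([272.0, 343.0], 0.71), ([344.0, 251.0], 0.53), ([298.0, 212.0], 0.49), ([236.0, 278.0], 0.31)]
wrist collar_mid []
wrist post_top []
wrist jig []
wrist spacer []
wrist knob []
wrist vial0 []
scene [[-0.87, 0.39, -0.31, 0.85], [0.5, 0.68, -0.54, 0.4], [0.01, -0.62, -0.78, 0.83], [0.0, 0.0, 0.0, 1.0]]
side [[0.83, -0.39, 0.4, 0.24], [-0.56, -0.59, 0.58, -0.54], [0.01, -0.7, -0.71, 0.69], [0.0, 0.0, 0.0, 1.0]]
```

View pics/s.png

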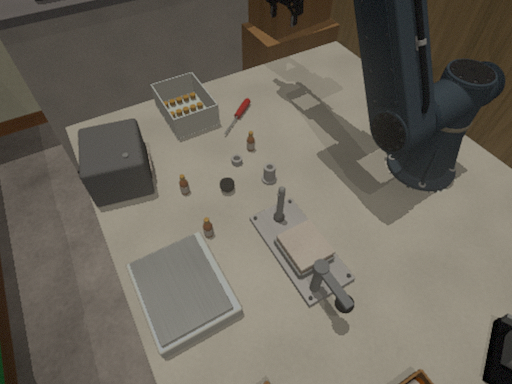

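View pics/d.png

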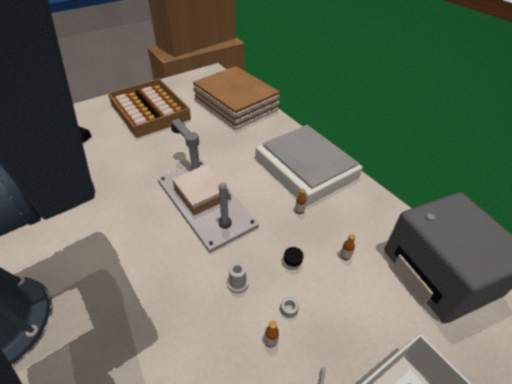

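The scene picture shows the collar at (270,173), the post top at (282,188), and the vials at (250,142), (184,184) and (208,228). The side picture shows the collar at (238,277) and the post top at (222,186), which agrees with the networks.

```bash
python3 - <<'E'
from h import *
S,D=cam('scene'),cam('side')
for n,a,b,z in [('collar',(270,172),(238,277),.028),('post',(282.5,189),(222,187),.15),('spacer',(239,159),(287,308),0),('knob',(226,193),(292,265),0),('vA',(250,148),(272,343),0),('vB',(186,190),(344,251),0),('vC',(211,232),(298,212),0),('jig',(297,251),(207,204),0)]:
    p,e=tri([ray(S,a),ray(D,b)]); print(n,p.round(4),np.round(e,4),atz(S,a,z)[:2].round(4),atz(D,b,z)[:2].round(4))
s=manip.sense(); print(R.from_quat(s['tool_rot']).as_matrix().round(3))
E
```

```text
collar [ 0.4467 -0.1931  0.0268] [0.0033 0.0033] [ 0.4445 -0.1904] [ 0.4491 -0.1955]
post [ 0.5044 -0.0448  0.1404] [0.0016 0.0016] [ 0.5078 -0.0378] [ 0.501  -0.0545]
spacer [ 0.4957 -0.3008  0.011 ] [0.0027 0.0027] [ 0.4888 -0.3084] [ 0.5022 -0.2983]
knob [ 0.584  -0.2154 -0.0157] [0.0004 0.0004] [ 0.5891 -0.2042] [ 0.576  -0.2225]
vA [ 0.4333 -0.3374 -0.0019] [0.0016 0.0016] [ 0.433  -0.3347] [ 0.4341 -0.3388]
vB [ 0.692  -0.2648  0.0123] [0.0012 0.0012] [ 0.6888 -0.2737] [ 0.7014 -0.2602]
vC [ 6.883e-01 -1.042e-01 -4.000e-04] [0.0017 0.0017] [ 0.6871 -0.1029] [ 0.6896 -0.1052]
jig [ 0.5113  0.0583 -0.0097] [0.0012 0.0012] [0.514  0.0628] [0.5085 0.0492]
[[ 0.97   0.243  0.   ]
 [ 0.243 -0.97  -0.   ]
 [-0.     0.    -1.   ]]
```

step_arm --targets "386 -328 0 0;386 -328 0 0;386 -328 0 0;386 -328 0 0;386 -328 0 0;386 -328 0 0;386 -328 0 0;386 -328 0 0;386 -328 0 0;386 -328 0 0;386 -328 0 0;386 -328 0 0" --gripper 0

```text
t: 2.25
tcp_pos: [0.4473, -0.193, 0.1957]
tool_rot: [0.992, 0.125, 0.0, 0.0]
force: [0.3, -1.3, -0.8]
finger_gap: 1.0
gripper_force: 0.0
```

```bash
cat > look.py <<'E'
from h import *
import sys
def look(name,zs,show=None):
    s=manip.sense(); print('tcp',s['tcp_pos'].round(4) if hasattr(s['tcp_pos'],'round') else s['tcp_pos'],'t',s['t'],'F',np.round(s['force'],1))
    C=cam('wrist',s); im=manip.snapshot('wrist'); M=R.from_quat(s['tool_rot']).as_matrix()
    for q,z in zs.items():
        for r in manip.mark_of('wrist',q)[:2]:
            p=atz(C,r['position'],z); print(q,np.round(r['position'],1),round(r['p'],2),p.round(4),'tool d mm',(M.T@(p-s['tcp_pos'])*1000).round(1))
    cv2.imwrite(name,cv2.cvtColor(im,cv2.COLOR_RGB2BGR)); return s,C,im
E
python3 - <<'E'
from look import *
look('pics/w1.png',{'collar_mid':.028,'post_top':.15})
E
```

```text
tcp [ 0.4473 -0.193   0.1957] t 2.25 F [ 0.3 -1.3 -0.8]
collar_mid [255.9 166.3] 0.63 [ 0.4462 -0.1916  0.028 ] tool d mm [ -0.8  -1.7 167.7]
post_top [99.1 81.8] 0.84 [ 0.5082 -0.043   0.15  ] tool d mm [  96.1 -130.3   45.6]
```

View pics/w1.png

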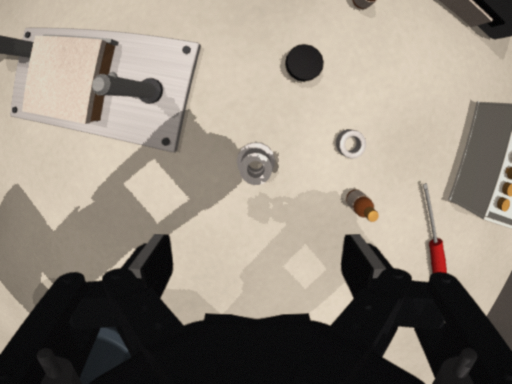

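The collar stands at (257,163), clear of everything around it and 1–2 mm from the tool axis. I'll descend and grip.

step_arm --targets "-1 -2 50 0;-1 -2 100 0;-1 -2 140 0;-1 -2 165 0;-1 -2 173 0;-1 -2 173 0;-1 -2 173 0"

```text
t: 3.1
tcp_pos: [0.4457, -0.1938, 0.0234]
tool_rot: [0.993, 0.122, 0.001, 0.001]
force: [-0.3, 0.6, -0.1]
finger_gap: 1.004
gripper_force: 0.0
```

step_arm --targets "0 0 0 0;0 0 0 0;0 0 0 0;0 0 0 0;0 0 0 0;0 0 0 0;0 0 0 0;0 0 0 0;0 0 0 0;0 0 0 0" --gripper 1 --squeeze 40

```text
t: 4.1
tcp_pos: [0.4452, -0.1924, 0.0225]
tool_rot: [0.992, 0.123, -0.0, -0.0]
force: [0.1, -0.9, -0.5]
finger_gap: -0.002
gripper_force: 0.0
```

```bash
python3 - <<'E'
from look import *
look('pics/w2.png',{'collar_mid':.028})
cv2.imwrite('pics/d2.png',cv2.resize(cv2.cvtColor(manip.snapshot('side'),cv2.COLOR_RGB2BGR)[180:350,150:370],None,fx=3,fy=3))
print(manip.recognise('side','collar_mid')[:2])
E
```

```text
tcp [ 0.4452 -0.1924  0.0225] t 4.1 F [ 0.1 -0.9 -0.5]
collar_mid [258.  213.7] 0.68 [ 0.4479 -0.1918  0.028 ] tool d mm [ 2.8  0.1 -5.5]
[{'position': [239.3, 283.0], 'p': 0.97}]
```

View pics/w2.png

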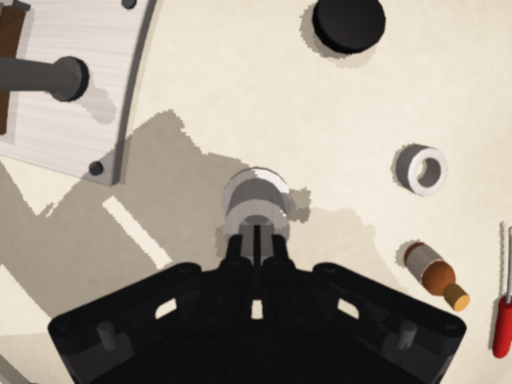

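View pics/d2.png

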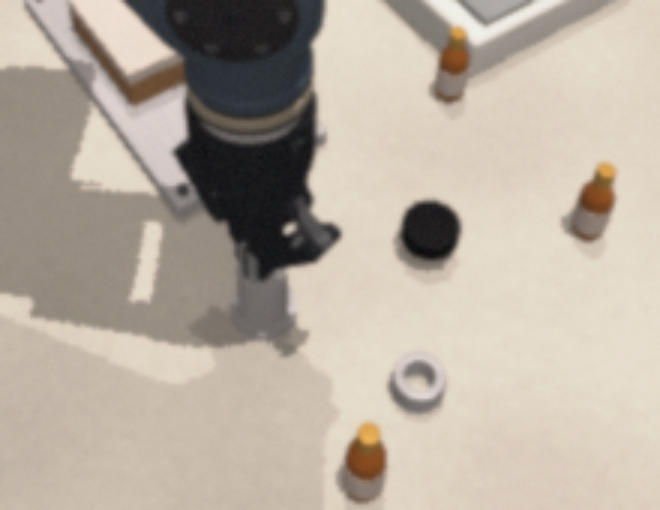

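Both pictures show the fingers shut beside or behind the collar: it stands untouched at (257,195), just past the fingertips. I'll check the tip's reported position against the images.

```bash
python3 - <<'E'
from look import *
s=manip.sense(); t=s['tcp_pos']; print(manip.get_calibration('wrist'))
for n in ['scene','side','wrist']:
    C=cam(n,s); print(n,'tcp px',proj(C,t).round(1),[proj(C,t+np.array(d)).round(1).tolist() for d in ([0,0,.03],[.03,0,0],[0,.03,0])])
D=cam('side')
for z in (0,.056): print(proj(D,[.446,-.193,z]).round(1), ((proj(D,[.446,-.193,z])-[150,180])*3).round())
m=manip.masks_of('side','collar_mid')[0]; ys,xs=np.nonzero(m['pixels']); print(xs.min(),xs.max(),ys.min(),ys.max(),m['p'])
m=manip.masks_of('wrist','collar_mid')[0]; ys,xs=np.nonzero(m['pixels']); print(xs.min(),xs.max(),ys.min(),ys.max(),m['p'])
s0=cam('scene'); im=manip.snapshot('scene'); m=manip.masks_of('scene','collar_mid')
for k in m[:1]: ys,xs=np.nonzero(k['pixels']); print('scene',xs.min(),xs.max(),ys.min(),ys.max(),k['p'])
for z in (0,.056): print(proj(s0,[.446,-.193,z]).round(1))
w=cam('wrist',s)
print('wrist collar if at tcp:',[proj(w,[t[0],t[1],z]).round(1).tolist() for z in (0,.008,.056)])
E
```

```text
{'fov_y': 65.70646984690485, 'cx': 256.60929058999074, 'cy': 189.5786583688603, 'tool_from_camera': array([[ 6.59500370e-04, -9.63726981e-01, -2.66889249e-01,
         6.68022214e-02],
       [ 9.99999622e-01,  7.86738568e-04, -3.69820310e-04,
        -6.83842774e-04],
       [ 5.66377876e-04, -2.66888904e-01,  9.63727136e-01,
        -1.80271809e-01],
       [ 0.00000000e+00,  0.00000000e+00,  0.00000000e+00,
         1.00000000e+00]])}
scene tcp px [269.4 172.9] [[269.8, 166.2], [260.9, 176.5], [274.6, 179.4]]
side tcp px [235.7 278.2] [[235.4, 270.4], [247.5, 271.4], [228.3, 268.1]]
wrist tcp px [257.8 214.8] [[257.9, 233.6], [269.6, 170.6], [212.5, 203.9]]
[236.4 283.8] [259. 311.]
[235.8 269.5] [257. 268.]
227 248 270 293 0.77
222 290 168 239 0.61
scene 261 275 165 183 0.6
[268.8 177.6]
[269.5 165.4]
wrist collar if at tcp: [[257.7, 203.9], [257.7, 207.5], [257.9, 236.2]]
```

```bash
python3 - <<'E'
import cv2
cv2.imwrite('pics/w2c.png',cv2.resize(cv2.imread('pics/w2.png')[150:290,180:340],None,fx=4.5,fy=4.2,interpolation=cv2.INTER_CUBIC))
from h import *
print({k:np.round(v,3) for k,v in manip.sense().items()})
E
```

```text
{'t': np.float64(4.5), 'q': array([-0.639,  0.642,  1.917,  0.   ,  0.582,  0.686]), 'qd': array([-0.001,  0.   ,  0.   , -0.001, -0.001,  0.001]), 'tau': array([ 1.0000e-03, -3.8104e+01, -6.7000e+00,  0.0000e+00,  1.0000e-03,
        0.0000e+00]), 'tcp_pos': array([ 0.445, -0.192,  0.023]), 'tool_rot': array([0.992, 0.123, 0.   , 0.   ]), 'force': array([-1.391, -0.602,  0.06 ]), 'ft_torque': array([ 0.001, -0.012,  0.015]), 'gripper_force': np.float64(0.0), 'finger_gap': np.float64(0.003)}
```

View pics/w2c.png

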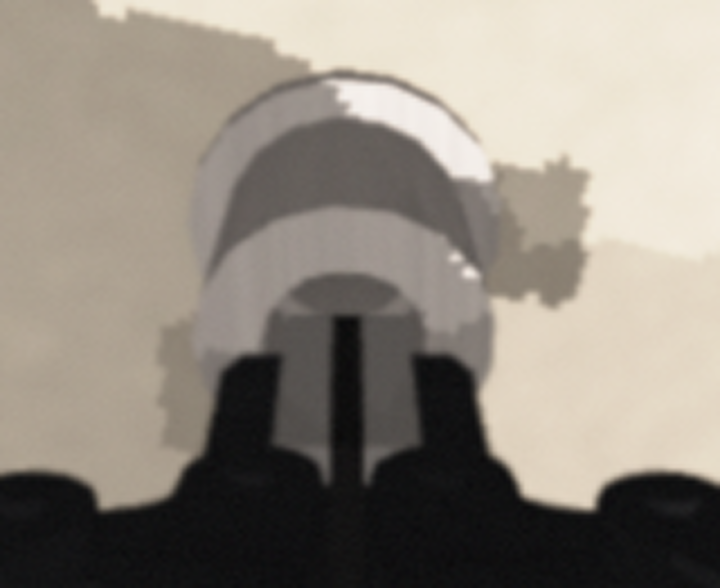

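The close-up shows the shut pads standing above the collar's rim, at crop rows 315–445 (about 225–256 in the full picture). The pads' tips therefore sit about 40 mm behind the reported TCP. I'll open, go about 28 mm lower while watching the force, and grip again.

step_arm --targets "0 0 0 0;0 0 0 0;0 0 0 0;0 0 0 0;0 0 0 0;0 0 0 0;0 0 0 0;0 0 0 0;0 0 0 0;0 0 0 0" --gripper 0

```text
t: 5.5
tcp_pos: [0.4452, -0.1924, 0.0225]
tool_rot: [0.992, 0.123, -0.0, -0.0]
force: [-0.1, -0.6, 0.5]
finger_gap: 0.999
gripper_force: 0.0
```

step_arm --targets "2 0 5 0;2 0 10 0;2 0 15 0;2 0 15 0"

```text
t: 5.9
tcp_pos: [0.4466, -0.1916, 0.0066]
tool_rot: [0.992, 0.123, -0.001, -0.001]
force: [-0.4, -0.3, -0.5]
finger_gap: 1.0
gripper_force: 0.0
```

step_arm --targets "0 0 4 0;0 0 8 0;0 0 12 0;0 0 12 0"

```text
t: 6.3
tcp_pos: [0.4468, -0.1917, -0.005]
tool_rot: [0.992, 0.123, -0.0, -0.0]
force: [0.2, 0.4, 0.1]
finger_gap: 0.997
gripper_force: 0.0
```

```bash
python3 - <<'E'
from look import *
look('pics/w3.png',{'collar_mid':.028})
d=cv2.cvtColor(manip.snapshot('side'),cv2.COLOR_RGB2BGR)[220:320,180:300]
w=cv2.imread('pics/w3.png')
cv2.imwrite('pics/w3c.png',np.hstack([cv2.resize(w,(480,360)),cv2.resize(d,(320,360))[:, :]]))
E
```

```text
tcp [ 0.4468 -0.1917 -0.005 ] t 6.3 F [0.2 0.4 0.1]
collar_mid [256.6 239. ] 0.72 [ 0.4449 -0.1915  0.028 ] tool d mm [ -1.9  -0.7 -33. ]
```

View pics/w3c.png

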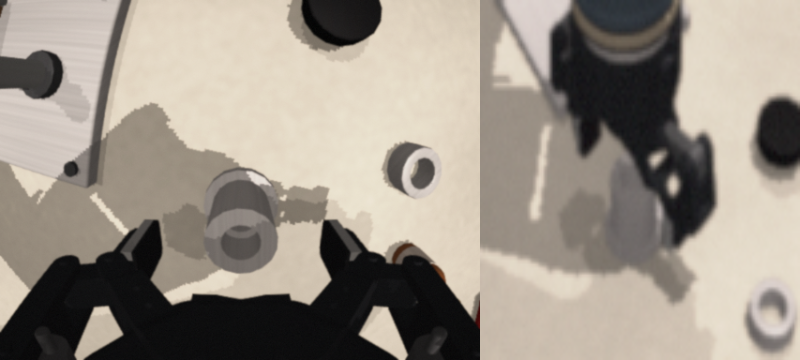

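The collar is centred between the open fingers, now with the tips beside the sleeve. There's been no contact, so I'll close.

step_arm --targets "0 0 0 0;0 0 0 0;0 0 0 0;0 0 0 0;0 0 0 0;0 0 0 0;0 0 0 0;0 0 0 0;0 0 0 0;0 0 0 0" --gripper 1 --squeeze 45

```text
t: 7.45
tcp_pos: [0.4472, -0.1918, -0.0042]
tool_rot: [0.992, 0.123, 0.0, 0.0]
force: [-1.1, 0.3, 5.5]
finger_gap: 0.412
gripper_force: 45.0
```

Gripped at 35 mm. Next I'll lift it and go beside the post for a close look.

step_arm --targets "0 0 -15 0;0 0 -40 0;0 0 -80 0;0 0 -120 0;0 0 -160 0;0 0 -190 0;0 0 -190 0;10 -40 -190 0;21 -80 -190 0;32 -125 -190 0;32 -129 -190 0;32 -129 -190 0"

```text
t: 8.65
tcp_pos: [0.4455, -0.0576, 0.1842]
tool_rot: [0.992, 0.124, -0.001, -0.001]
force: [0.7, -1.3, -1.2]
finger_gap: 0.409
gripper_force: 45.8
```

```bash
python3 - <<'E'
from look import *
s,C,im=look('pics/w4.png',{'post_top':.15,'collar_mid':s['tcp_pos'][2] if 0 else .22,'jig':0})
print(s['finger_gap'],s['gripper_force'],s['ft_torque'])
cv2.circle(im,tuple(int(v) for v in proj(C,[.505,-.044,.15])),2,(255,0,0),-1)
cv2.imwrite('pics/w4.png',cv2.cvtColor(im,cv2.COLOR_RGB2BGR))
E
```

```text
tcp [ 0.4455 -0.0576  0.1842] t 8.65 F [ 0.7 -1.3 -1.2]
post_top [256.  112.5] 0.66 [ 0.5076 -0.0404  0.15  ] tool d mm [64.5 -1.2 34. ]
collar_mid [256.2 233.8] 0.7 [ 0.4478 -0.0561  0.22  ] tool d mm [  2.5  -0.9 -35.8]
collar_mid [449.9  33.6] 0.45 [ 0.5856 -0.1324  0.22  ] tool d mm [117.2 107.  -36.3]
jig [180.   93.7] 0.86 [0.5072 0.0568 0.    ] tool d mm [ 88.4 -95.3 184.1]
0.4087351617880456 45.77934466651641 [-0.00508082 -0.00042629 -0.03030855]
```

View pics/w4.png

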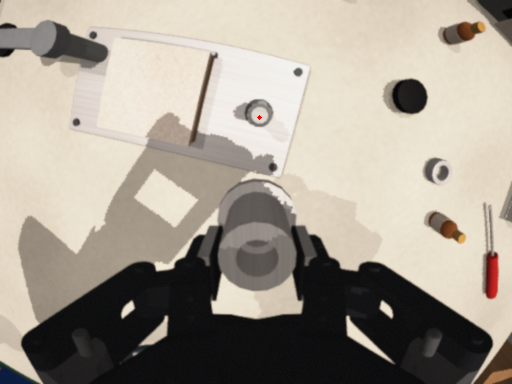

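The post top shows at about (258,112) and the held collar at (257,240), with its rim at columns 217–298 and the flange's far edge at row 181. I'll fit the collar and post circles to refine the offset.

```bash
cat > rel.py <<'E'
from look import *
def circ(C,c,r):
    a=np.linspace(0,2*np.pi,181); return np.array([proj(C,c+r*np.array([np.cos(t),np.sin(t),0])) for t in a])
def bbox(p): return [p[:,0].min(),p[:,0].max(),p[:,1].min(),p[:,1].max()]
E
python3 - <<'E'
from rel import *
s,C,im=look('pics/w5.png',{})
M=R.from_quat(s['tool_rot']).as_matrix(); t=np.array(s['tcp_pos'])
for q in ('collar_mid','post_top'):
    for m in manip.masks_of('wrist',q)[:2]:
        ys,xs=np.nonzero(m['pixels']); print(q,m['p'],xs.min(),xs.max(),ys.min(),ys.max(),m['position'])
for x in (-.002,0,.002):
    c=t+M@np.array([x,-.0005,0])
    b=np.array([c[0],c[1],t[2]+.0045]); print(x,'flange',np.round(bbox(circ(C,b+[0,0,.008],.024)),1),'rim',np.round(bbox(circ(C,b+[0,0,.056],.018)),1),'bore',np.round(bbox(circ(C,b+[0,0,.056],.0097)),1))
p=np.array([.5076,-.0404,.15]); print('post6',np.round(bbox(circ(C,p,.006)),1),'post9',np.round(bbox(circ(C,p-[0,0,.005],.009)),1))
g=cv2.cvtColor(im,cv2.COLOR_RGB2GRAY)
print('row112',g[112,235:285].tolist()); print('col258',g[85:140,258].tolist()); print('col257',g[170:190,257].tolist(),g[230:300,257].tolist())
E
```

```text
tcp [ 0.4471 -0.0603  0.1851] t 8.85 F [-0.  -0.4 -2.4]
collar_mid 0.67 217 296 178 290 [256.9, 237.0]
post_top 0.74 0 305 23 178 [174.7, 91.0]
-0.002 flange [217.7 296.2 186.8 259.5] rim [218.1 296.1 228.6 295.7] bore [236.  278.1 245.6 281.8]
0 flange [217.6 296.4 183.5 256.7] rim [217.9 296.3 224.3 292.5] bore [235.9 278.3 241.6 278.3]
0.002 flange [217.5 296.5 180.2 254. ] rim [217.6 296.5 220.  289.1] bore [235.8 278.4 237.5 274.7]
post6 [242.8 259.6 105.5 122. ] post9 [239.  263.6 101.5 125.8]
row112 [150, 149, 149, 151, 148, 144, 117, 91, 108, 123, 123, 133, 158, 194, 210, 215, 213, 213, 212, 212, 211, 212, 211, 210, 211, 209, 196, 156, 130, 129, 129, 122, 106, 108, 158, 221, 236, 238, 239, 239, 239, 239, 239, 240, 240, 241, 241, 241, 241, 241]
col258 [238, 239, 239, 239, 239, 240, 239, 239, 239, 238, 238, 239, 241, 240, 233, 189, 149, 152, 163, 163, 148, 136, 133, 149, 186, 209, 212, 210, 212, 216, 218, 218, 217, 214, 214, 217, 219, 213, 185, 147, 120, 115, 152, 213, 235, 239, 240, 240, 240, 238, 236, 236, 238, 239, 239]
col257 [142, 142, 140, 137, 162, 215, 228, 225, 197, 133, 98, 106, 135, 144, 145, 145, 144, 145, 145, 144] [143, 141, 144, 141, 142, 141, 142, 142, 138, 124, 100, 88, 83, 84, 85, 86, 93, 105, 113, 115, 115, 114, 113, 106, 92, 87, 85, 87, 87, 86, 85, 86, 86, 88, 85, 86, 87, 86, 87, 85, 87, 85, 87, 88, 86, 87, 96, 109, 115, 116, 116, 116, 114, 116, 115, 114, 115, 114, 115, 115, 139, 187, 204, 207, 206, 205, 203, 203, 204, 204]
```

```bash
python3 - <<'E'
from rel import *
s,C,im=look('pics/w6.png',{'post_top':.15})
M=R.from_quat(s['tool_rot']).as_matrix(); t=np.array(s['tcp_pos'])
g=cv2.cvtColor(im,cv2.COLOR_RGB2GRAY)[95:135,235:280]
b=(g>180).astype(np.uint8); n,l,st,ce=cv2.connectedComponentsWithStats(b)
for i in range(1,n): print(st[i],ce[i]+[235,95])
i=[k for k in range(1,n) if 80<st[k][4]<300]
for k in i:
    p=atz(C,ce[k]+[235,95],.15); print(p.round(4),(M.T@(p-t)*1000).round(1))
print(s['tool_rot'])
E
```

```text
tcp [ 0.447  -0.0601  0.1854] t 9.0 F [ 0.4 -0.1 -2.6]
post_top [255.5 114.4] 0.92 [ 0.5078 -0.0433  0.15  ] tool d mm [63.1 -1.6 35.3]
[   0    0   45   40 1061] [260.0263902  115.25164939]
[ 12  14  16  15 201] [254.66169154 116.02487562]
[ 0.5065 -0.043   0.15  ] [61.9 -2.2 35.3]
[ 9.92572439e-01  1.21655049e-01 -3.36027996e-05  3.36985440e-05]
```

step_arm --targets "20 0 0 0;40 -1 0 0;55 -1 0 0;60.7 -1.3 0 0;60.7 -1.3 10 0;60.7 -1.3 20 0;60.7 -1.3 27 0;60.7 -1.3 32 0;60.7 -1.3 34 0;60.7 -1.3 34 0;60.7 -1.3 34 0"

```text
t: 10.2
tcp_pos: [0.5056, -0.0431, 0.1517]
tool_rot: [0.992, 0.123, 0.0, 0.0]
force: [-0.3, -0.4, -2.0]
finger_gap: 0.417
gripper_force: 45.8
```

step_arm --targets "0 0 1 0;0 0 2 0;0 0 3 0;0 0 4 0;0 0 5 0;0 0 5 0;0 0 5 0"

```text
t: 10.9
tcp_pos: [0.5054, -0.043, 0.1465]
tool_rot: [0.992, 0.123, -0.0, -0.0]
force: [0.5, 0.1, -1.7]
finger_gap: 0.409
gripper_force: 45.8
```

step_arm --targets "0 0 1 0;0 0 2 0;0 0 3 0;0 0 4 0;0 0 4 0"

```text
t: 11.4
tcp_pos: [0.5053, -0.0429, 0.1423]
tool_rot: [0.992, 0.123, -0.0, -0.0]
force: [0.8, 0.3, -2.2]
finger_gap: 0.409
gripper_force: 45.8
```

step_arm --targets "0 0 1 0;0 0 2 0;0 0 2 0;0 0 2 0"

```text
t: 11.8
tcp_pos: [0.5054, -0.043, 0.1405]
tool_rot: [0.992, 0.123, -0.0, -0.0]
force: [0.2, 0.9, -2.0]
finger_gap: 0.41
gripper_force: 45.8
```

step_arm --targets "0 0 1 0;0 0 2 0;0 0 2 0;0 0 2 0"

```text
t: 12.2
tcp_pos: [0.5054, -0.043, 0.1385]
tool_rot: [0.992, 0.123, -0.0, -0.0]
force: [-0.1, 0.2, -2.0]
finger_gap: 0.409
gripper_force: 45.8
```

step_arm --targets "0 0 1 0;0 0 2 0;0 0 2 0;0 0 2 0"

```text
t: 12.6
tcp_pos: [0.5054, -0.0432, 0.1365]
tool_rot: [0.992, 0.123, -0.0, 0.0]
force: [0.1, -0.5, -1.7]
finger_gap: 0.415
gripper_force: 45.8
```

step_arm --targets "0 0 1 0;0 0 2 0;0 0 2 0;0 0 2 0"

```text
t: 13.0
tcp_pos: [0.5053, -0.0434, 0.1344]
tool_rot: [0.992, 0.123, -0.0, 0.0]
force: [-0.3, -3.2, -2.5]
finger_gap: 0.41
gripper_force: 45.8
```

step_arm --targets "0 0.5 0 0;0 0.5 0 0;0 0.5 1 0;0 0.5 1 0;0 0.5 1 0"

```text
t: 13.5
tcp_pos: [0.5054, -0.0435, 0.1334]
tool_rot: [0.992, 0.123, -0.0, 0.0]
force: [-0.2, -2.8, -1.2]
finger_gap: 0.409
gripper_force: 45.9
```

step_arm --targets "0 0 1 0;0 0 2 0;0 0 2 0;0 0 2 0"

```text
t: 13.9
tcp_pos: [0.5054, -0.0435, 0.1314]
tool_rot: [0.992, 0.123, -0.0, 0.0]
force: [-1.3, -3.2, -1.2]
finger_gap: 0.41
gripper_force: 45.9
```

step_arm --targets "-0.2 0.7 0 0;-0.2 0.7 0 0;-0.2 0.7 1 0;-0.2 0.7 1 0;-0.2 0.7 1 0"

```text
t: 14.4
tcp_pos: [0.5055, -0.0439, 0.1304]
tool_rot: [0.992, 0.123, 0.0, -0.0]
force: [-1.2, -0.2, -1.9]
finger_gap: 0.409
gripper_force: 45.8
```

step_arm --targets "0 0 1 0;0 0 2 0;0 0 2 0;0 0 2 0"

```text
t: 14.8
tcp_pos: [0.5056, -0.0441, 0.1285]
tool_rot: [0.992, 0.123, 0.0, -0.0]
force: [-0.9, -0.0, -2.4]
finger_gap: 0.41
gripper_force: 45.9
```

step_arm --targets "0 0 1 0;0 0 2 0;0 0 2 0"

```text
t: 15.1
tcp_pos: [0.5055, -0.0442, 0.1264]
tool_rot: [0.992, 0.123, 0.0, -0.0]
force: [-0.2, -0.4, -1.7]
finger_gap: 0.416
gripper_force: 45.9
```

step_arm --targets "0 0 1 0;0 0 2 0;0 0 2 0"

```text
t: 15.4
tcp_pos: [0.5054, -0.0442, 0.1244]
tool_rot: [0.992, 0.123, -0.0, -0.0]
force: [0.3, 0.7, -1.9]
finger_gap: 0.413
gripper_force: 45.9
```

step_arm --targets "0 0 1 0;0 0 2 0;0 0 2 0"

```text
t: 15.7
tcp_pos: [0.5056, -0.0443, 0.1224]
tool_rot: [0.992, 0.123, 0.0, 0.0]
force: [0.1, 0.4, -1.3]
finger_gap: 0.407
gripper_force: 45.9
```

step_arm --targets "0 0 1 0;0 0 2 0;0 0 2 0"

```text
t: 16.0
tcp_pos: [0.5057, -0.0445, 0.1212]
tool_rot: [0.992, 0.123, 0.0, 0.0]
force: [-1.6, -1.2, 4.5]
finger_gap: 0.409
gripper_force: 46.5
```

The ball was met at TCP z ≈ 0.1215. The groove is expected at 0.0975–0.0915.

step_arm --targets "0 0 0.7 0;0 0 1.4 0;0 0 1.4 0"

```text
t: 16.3
tcp_pos: [0.5058, -0.0445, 0.1205]
tool_rot: [0.992, 0.123, 0.001, 0.0]
force: [-2.2, -0.3, 9.8]
finger_gap: 0.405
gripper_force: 46.9
```

step_arm --targets "0 0 0.7 0;0 0 1.4 0;0 0 1.4 0"

```text
t: 16.6
tcp_pos: [0.5058, -0.0445, 0.1191]
tool_rot: [0.992, 0.123, 0.001, 0.0]
force: [-2.4, -0.9, 8.9]
finger_gap: 0.408
gripper_force: 46.8
```

step_arm --targets "0 0 0.7 0;0 0 1.4 0;0 0 1.4 0"

```text
t: 16.9
tcp_pos: [0.5058, -0.0445, 0.1173]
tool_rot: [0.992, 0.123, 0.001, 0.0]
force: [-1.7, 0.4, 4.7]
finger_gap: 0.413
gripper_force: 46.5
```

step_arm --targets "0 0 1 0;0 0 2 0;0 0 2 0"

```text
t: 17.2
tcp_pos: [0.5058, -0.0445, 0.1149]
tool_rot: [0.992, 0.123, 0.0, 0.0]
force: [-0.4, -0.5, 3.0]
finger_gap: 0.412
gripper_force: 46.3
```

step_arm --targets "0 0 1 0;0 0 2 0;0 0 3 0;0 0 3 0"

```text
t: 17.6
tcp_pos: [0.5058, -0.0445, 0.1116]
tool_rot: [0.992, 0.123, 0.0, 0.0]
force: [-1.7, 0.0, 2.5]
finger_gap: 0.413
gripper_force: 46.3
```

step_arm --targets "0 0 1 0;0 0 2 0;0 0 3 0;0 0 3 0"

```text
t: 18.0
tcp_pos: [0.5059, -0.0444, 0.1085]
tool_rot: [0.992, 0.123, 0.0, 0.0]
force: [-0.2, -1.2, 2.6]
finger_gap: 0.412
gripper_force: 46.3
```

step_arm --targets "0 0 1 0;0 0 2 0;0 0 3 0;0 0 3 0"

```text
t: 18.4
tcp_pos: [0.5059, -0.0444, 0.1054]
tool_rot: [0.992, 0.123, 0.0, 0.0]
force: [0.9, -1.6, 1.9]
finger_gap: 0.412
gripper_force: 46.3
```

step_arm --targets "0 0 1 0;0 0 2 0;0 0 3 0;0 0 3 0"

```text
t: 18.8
tcp_pos: [0.5059, -0.0444, 0.1023]
tool_rot: [0.992, 0.123, 0.0, 0.0]
force: [1.1, -1.0, 2.8]
finger_gap: 0.412
gripper_force: 46.3
```

step_arm --targets "0 0 1 0;0 0 1 0;0 0 1 0"

```text
t: 19.1
tcp_pos: [0.5058, -0.0443, 0.1013]
tool_rot: [0.992, 0.123, 0.0, 0.0]
force: [0.5, -1.2, 3.9]
finger_gap: 0.412
gripper_force: 46.4
```

step_arm --targets "0 0 1 0;0 0 1 0;0 0 1 0"

```text
t: 19.4
tcp_pos: [0.5058, -0.0443, 0.1002]
tool_rot: [0.992, 0.123, 0.0, 0.0]
force: [0.5, -1.5, 1.3]
finger_gap: 0.412
gripper_force: 46.3
```

step_arm --targets "0 0 1 0;0 0 1 0;0 0 1 0"

```text
t: 19.7
tcp_pos: [0.5058, -0.0443, 0.0992]
tool_rot: [0.992, 0.123, 0.0, 0.0]
force: [2.1, -2.5, 1.5]
finger_gap: 0.411
gripper_force: 46.1
```

step_arm --targets "0 0 1 0;0 0 1 0;0 0 1 0"

```text
t: 20.0
tcp_pos: [0.5057, -0.0442, 0.0978]
tool_rot: [0.992, 0.123, 0.0, -0.0]
force: [3.5, -1.7, -4.5]
finger_gap: 0.41
gripper_force: 45.7
```

step_arm --targets "0 0 0.7 0;0 0 0.7 0;0 0 0.7 0"

```text
t: 20.3
tcp_pos: [0.5057, -0.0443, 0.097]
tool_rot: [0.992, 0.123, 0.0, -0.0]
force: [4.1, -2.6, -8.4]
finger_gap: 0.415
gripper_force: 45.6
```

step_arm --targets "0 0 0.7 0;0 0 0.7 0;0 0 0.7 0"

```text
t: 20.6
tcp_pos: [0.5057, -0.0443, 0.0968]
tool_rot: [0.992, 0.123, 0.0, 0.0]
force: [4.9, -2.6, -7.2]
finger_gap: 0.415
gripper_force: 45.7
```

The pull has begun. I'll continue in small steps until it fades.

step_arm --targets "0.4 0.4 0.5 0;0.4 0.4 0.5 0;0.4 0.4 0.5 0"

```text
t: 20.9
tcp_pos: [0.5056, -0.0443, 0.0963]
tool_rot: [0.992, 0.123, -0.0, -0.0]
force: [2.9, -0.6, -6.2]
finger_gap: 0.413
gripper_force: 45.8
```

step_arm --targets "0 0 0.5 0;0 0 0.5 0;0 0 0.5 0"

```text
t: 21.2
tcp_pos: [0.5055, -0.0442, 0.0957]
tool_rot: [0.992, 0.123, -0.0, -0.0]
force: [3.4, -0.4, -7.0]
finger_gap: 0.414
gripper_force: 45.7
```

step_arm --targets "0.3 0 0.5 0;0.3 0 0.5 0;0.3 0 0.5 0"

```text
t: 21.5
tcp_pos: [0.5056, -0.0442, 0.0954]
tool_rot: [0.992, 0.123, -0.001, -0.0]
force: [0.9, -1.2, -4.0]
finger_gap: 0.412
gripper_force: 46.0
```

step_arm --targets "0 0 0.5 0;0 0 0.5 0;0 0 0.5 0"

```text
t: 21.8
tcp_pos: [0.5056, -0.0442, 0.0949]
tool_rot: [0.992, 0.123, -0.001, -0.0]
force: [-1.4, -0.5, -2.9]
finger_gap: 0.409
gripper_force: 46.1
```

step_arm --targets "0 0 0.3 0;0 0 0.3 0;0 0 0.3 0"

```text
t: 22.1
tcp_pos: [0.5056, -0.0442, 0.0945]
tool_rot: [0.992, 0.123, -0.001, -0.0]
force: [-1.2, -0.3, -1.2]
finger_gap: 0.414
gripper_force: 46.2
```

step_arm --targets "0 0 0 0;0 0 0 0;0 0 0 0" --squeeze 20

```text
t: 22.4
tcp_pos: [0.5056, -0.0443, 0.0945]
tool_rot: [0.992, 0.123, -0.001, -0.0]
force: [-2.6, -0.8, -1.3]
finger_gap: 0.412
gripper_force: 46.2
```

step_arm --targets "0 0 0 0;0 0 0 0;0 0 0 0;0 0 0 0;0 0 0 0;0 0 0 0;0 0 0 0;0 0 0 0" --gripper 0

```text
t: 23.2
tcp_pos: [0.5063, -0.0444, 0.0946]
tool_rot: [0.992, 0.123, 0.0, -0.0]
force: [-0.6, 0.5, -0.1]
finger_gap: 0.999
gripper_force: 0.0
```

step_arm --targets "0 0 -5 0;0 0 -20 0;0 0 -50 0;0 0 -90 0;0 0 -130 0;-20 0 -150 0;-60 0 -150 0;-60 0 -150 0;-60 0 -150 0;-60 0 -150 0"

```text
t: 24.2
tcp_pos: [0.449, -0.0592, 0.2449]
tool_rot: [0.992, 0.123, 0.001, 0.0]
force: [0.4, -0.5, -0.7]
finger_gap: 0.996
gripper_force: 0.0
```

```bash
python3 - <<'E'
from rel import *
s,C,im=look('pics/w9.png',{'post_top':.15,'collar_mid':.13})
D=cam('side'); d=cv2.cvtColor(manip.snapshot('side'),cv2.COLOR_RGB2BGR)
print('side',[ (np.round(r['position'],1),r['p']) for r in manip.mark_of('side','collar_mid')[:1]],[proj(D,[.506,-.044,z]).round(1).tolist() for z in (.115,.125,.135,.15)])
cv2.imwrite('pics/f.png',np.hstack([cv2.resize(cv2.imread('pics/w9.png'),(480,360)),cv2.resize(d[140:270,160:276],(320,360))]))
E
```

```text
tcp [ 0.449  -0.0592  0.2449] t 24.2 F [ 0.4 -0.5 -0.7]
post_top [257.6 116. ] 0.76 [ 0.5078 -0.0446  0.15  ] tool d mm [60.6  0.1 95. ]
collar_mid [255.4 117.8] 0.66 [ 0.5052 -0.0431  0.13  ] tool d mm [ 58.3  -2.  115. ]
collar_mid [427.4  42.4] 0.65 [ 0.643  -0.2033  0.13  ] tool d mm [153.  186.9 115.2]
side [(array([223. , 194.3]), 0.89)] [[222.3, 194.6], [222.1, 191.5], [221.8, 188.2], [221.5, 183.3]]
```

View pics/f.png

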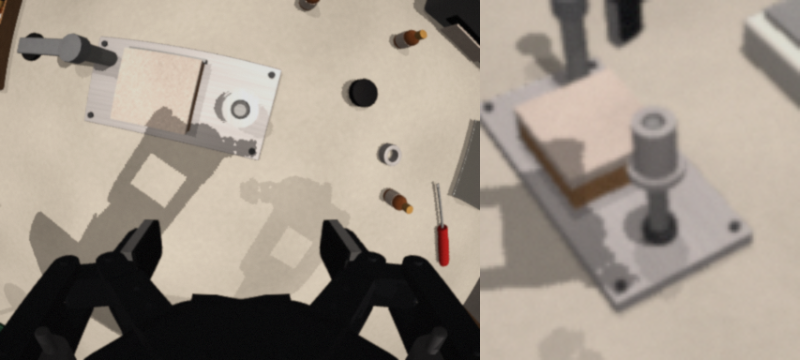

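The collar sits upright on the post, flange down, at (655,150) in the right-hand picture, and the hand is well clear of it. Handing in.

```bash
python3 -c "
from station import manip
print(manip.sign_off())"
```

```text
the job is handed in; nothing more can be done
None
```

The collar is on the post, flange down; I stopped where the ball's pull faded, about 27 mm past first meeting it, let go (it stayed in place, upright), and handed the job in; no verdict was returned.

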